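Operate a guarded capping press

ROBOT

A 6-joint arm with a two-finger parallel gripper is mounted at the origin on a cart in front of the work surface, level with it; the furniture and walls round the work are solid. World frame = base frame: x ahead of the robot, y to its left, z up, the work surface at z = 0. Lengths are in mm, angles in rad, forces in N, time in s.
With the tool pointing down it reaches from about 350 to 975 mm from the base axis. Payload 7.1 kg.
Tool frame: the origin (TCP) lies at the very end of the fingers, on their centre line; the grasp point (between the pads) lies 19 mm behind it; z points along the fingers, y is the line along which they close (so a half turn about z gives the same grasp; the last joint's range is limited). The gripper opens to 88 mm and grips with 3 to 60 N. Pads are 20 mm wide; open, the fingers measure 115 mm over their backs; the gripper's body (75 mm by 178 mm) begins 61 mm behind the grasp point.
Start: joints at [-0.019, 0.423, 1.63, -0, 1.089, -0.019], TCP at [624.984, 0.026, 201.775] pointing down, gripper open.
Joint ranges: [-3, 3], [-0.9, 2.11], [0.09, 2.58], [-1.31, 4.45], [0.11, 2.69], [-2.54, 2.54]. Speed limits (rad/s): [2.39, 2.39, 3.01, 3.14, 3.14, 3.14].

INTERFACE

Orientations are given as a rotation vector (axis times angle).
In Python, from workcell import * gives the robot as it stands.
- The arm moves only by the tool step_arm, never from a script. Its argument "deltas" is a list of rows, each a list of 3 entries, a list of its own where there are three numbers: the shift along the tool's x, y, z in units of 300 mm (1.0 is 300 mm), then the turn, a rotation vector about the tool's x, y, z in units of 1.5 rad (1.0 is 1.5 rad), then the gripper command: -1 is shut, 1 is fully open, values between are in proportion. In form: [[[dx, dy, dz], [rx, ry, rz], gripper], ...]. A call has 1 to 20 rows; each row is the pose to reach, as a shift and turn from the pose commanded when the call began, along the tool's axes at that moment; what a row does not reach only later rows make up. A row lasts 1/12 s, in which the tool goes at most 41.7 mm and 7.16 degrees, less where a joint would pass 70% of its speed; a pose out of reach is approached as far as the arm can. A call with a number of a shift or a turn outside -1 to 1 is refused whole. A call with a gripper value outside its range is refused whole. The fingers move at their own pace and stop on an object; the grip force is fixed at half the most. Time passes only in rows, so rows that repeat a pose let the fingers close. It gives the time, the measured TCP pose, the force, the opening and the grip force at its end, in the units of the state.
- get_obs(): the state, without advancing time (a new reading comes with each control period).
- get_image(name): name is "scene" or "side" or "wrist"; returns a dict with "pixels" (384x512x3 uint8, red, green, blue), "fx", "fy", "cx", "cy" (pixels), "T" (4x4, takes a point from camera to world coordinates). Camera axes: x right, y down, z forward; pixel columns grow to the right and rows downward; lengths in mm; the calibration is good to about 2 mm. The wrist camera is an equidistant fisheye: a pixel r from the principal point sees the ray r / f radians off the axis. A picture is of the moment at which its call begins. There is no depth.
- close_job(): hands the job in; it is judged then, once.
The state is a dict: "t": time; "qpos": joint angles; "qvel": joint speeds; "joint_torque": joint torques, N m; "ee_pos": TCP position; "orientation": TCP orientation; "ft_force": force on the tool from outside, world axes, zero at the start; "moment": the same for the moment, N m; "width": finger opening in mm; "grasp_force": force on a finger pad.
Only numpy, scipy, OpenCV 4.12 (cv2) and the standard library are available. Lean on these libraries where they do the work, as an engineer would, in place of code of your own. Each camera call takes 0.05 s, during which the arm holds its last target. There are 200 camera calls.

TASK

Press the cap of the dropper bottle in the bench press and keep it pressed. First turn the clamp knob a quarter turn clockwise (seen from above) to its stop so that its stop finger frees the ram, then flip the safety catch all the way back, and then pull the lever by its handle toward you down to its stop; finish while still holding the lever there, with the foot pressing on the bottle. Leave the things lying around the press where they are.

Things in the scene. Friction and masses are not known exactly. Their poses are not given: they have to be found in the camera images.
- press: grey bench press, fixed, 220 x 140 mm base, turned up to 0.3 rad. Origin on the counter under its middle; x to its back (bottle and ram at the front), y to its left, z up. In its frame, mm: head x -82..85, y -28..28, z 115..170; ram axis x -50, y 0, collar 48 across, rod top z 198; knob axis x -50, y 75; lever shaft along y at x 30, z 140; lever arm in plane y -50; catch hook in plane y 41
- knob_grip (a point): on the clamp knob's upright axis, press (-50, 75, 196) mm: middle of the free part of its black bar grip, 13 mm thick, 40 mm long, press z 175..209. The wider steel stop finger lies right under the bar (top at z 176). The bar lies along the press's y at 0 and turns with the knob; so does the point's frame (x across the bar, y along it)
- clamp_knob (a joint): clamp knob angle, rad: 0 = steel stop finger under the ram's collar (ram blocked), 1.57 = end stop, finger points to the front (-x), ram free. Grows clockwise seen from above; starts at 0 to 0.15; stays where left; needs 0.05 Nm
- catch_tip (a point): middle of the rounded lip (10 mm thick, 24 mm wide along the press's y) at the top of the safety catch's thumb tab. The tab is a flat plate 24 mm wide and 6 mm thick, reaching 58 mm from the hinge; it stands at press y = 66..90, clear of the hook, which is 20 mm farther right. Engaged it leans 40 degrees to the front (-x)
- catch_hinge (a point): fixed point on the catch's hinge line, at the middle of the tab's width: press (85, 78, 166) mm
- catch (a joint): safety catch angle, rad: 0 = hooked before the lever's tooth (lever blocked), 1.5 = flipped fully back (+x), tab leaning 46 degrees to the rear. Push the front of the tab to the back; stays where left; needs about 1 N at the tab. Starts at 0 to 0.05
- handle_mid (a point): middle of the free length of the lever's handle: a black round bar 18 mm in diameter and 75 mm long, along the press's y (press y -130..-55), clear on all sides; its sleeve turns freely on the lever
- lever_hinge (a point): fixed point on the lever's turning axis (press y), beside the handle's middle; the handle swings round it at 110 mm radius
- lever (a joint): lever angle, rad: 0 = up, leaning 15 degrees to the rear; 1.15 = down at its front stop (handle 51 degrees forward of upright). Turns toward the front (-x). A spring always drives it back to 0: 3 N at the handle at the start, about 10 N at the stop. Foot meets the bottle's cap at about 0.87
- lever_handle: the lever's handle bar (see handle_mid); origin at its inner end
- foot_pad: rubber pad 24 mm across under the ram's spring-loaded foot; comes down 26 mm per rad of lever; at the lever's stop it presses with about 12 N
- drop_bottle: loose small white dropper bottle, 28 mm across, 58 mm tall, standing in the nest ring on the press's base under the ram; origin at the centre of its underside, z up
- petri_dish: bystander: clear petri dish, 58 mm across, 12 mm high, left of the press; origin under its centre
- tape_roll: bystander: beige tape roll lying flat, 69 mm across, 18 mm high, right of the press; origin under its centre
- calculator: bystander: pocket calculator 112 x 68 x 16 mm, front right of the press; origin under its centre
- blue_marker: bystander: marker pen 132 mm long lying at the front left of the press; origin under its middle
- sample_cup: bystander: small sample cup, 16 mm across, 22 mm high, at the back left of the press; origin under its centre

How it is judged:
By the outcome, as a careful person would: the job done as asked, in the order asked, and still so for the second after the job is handed in, while the arm keeps its last pose, push and grip.
It also fails if it takes over 54 s, if anything falls off the work surface, if the arm or the gripper's body presses on something with over 40 N, if the wrist force passes 120 N, or if a joint passes its speed limit or range.

## Working session

There is one attempt and no reset: what is moved stays moved. The work goes in short steps, Python scripts to look and compute and a tool call to move; the robot and the scene stay as the last step left them, time stands still between calls to the robot, and variables do not carry over. Pictures are saved under pics/ and viewed, at most 10 in all, crops included, and the job is handed in when it is done.

Besides the shell and the picture viewer there is one more tool, called after "Request:" by a JSON object that holds its "name" and its "arguments", one argument or row to a line. step_arm: Moves the arm, as the interface text tells. Its arguments: {"type":"object","properties":{"deltas":{"type":"array","items":{"type":"array"}}},"required":["deltas"]}

```bash
mkdir -p pics; ls
python3 - <<'E'
from workcell import *
import cv2,numpy as np
o=get_obs();print(o)
for n in("scene","side"):
    r=get_image(n);cv2.imwrite(f"pics/{n}0.png",r["pixels"][:,:,::-1])
    print(n,r["fx"],r["fy"],r["cx"],r["cy"],np.round(r["T"],3).tolist())
E
```

```text
pics
{'t': 0.0, 'qpos': array([-1.89876868e-02,  4.23803195e-01,  1.63065567e+00,  1.31102642e-06,
        1.08858632e+00, -1.90008730e-02]), 'qvel': array([-0.00172691, -0.000462  , -0.00095377, -0.00098881,  0.00014609,
       -0.00022822]), 'joint_torque': array([ 1.28069914e-03, -5.44622147e+01, -2.73670936e+01,  6.42951974e-02,
        2.27214623e-02, -1.51321510e-04]), 'ee_pos': array([6.24438412e+02, 4.44634153e-02, 2.01038702e+02]), 'orientation': array([-2.22068672e+00, -2.22071465e+00,  1.58058480e-03]), 'ft_force': array([ 0.82919917, -0.65530232, -0.22279961]), 'moment': array([-0.03436588,  0.01951999, -0.0121689 ]), 'grasp_force': 0.0, 'width': 88.15518341696986}
scene 450.983571804505 450.983571804505 259.3773060707752 190.69315615916764 [[0.862, -0.261, 0.434, 110.599], [-0.507, -0.452, 0.734, -725.968], [0.005, -0.853, -0.522, 697.115], [0.0, 0.0, 0.0, 1.0]]
side 379.14971449619287 379.14971449619287 256.37704074253895 194.7348664064237 [[-0.978, -0.086, 0.192, 383.869], [-0.21, 0.343, -0.916, 787.898], [0.012, -0.935, -0.353, 468.56], [0.0, 0.0, 0.0, 1.0]]
```

View pics/scene0.png

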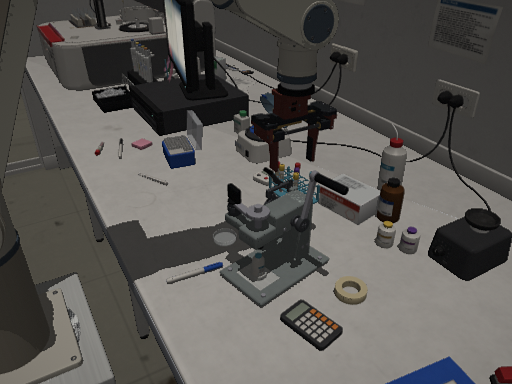

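View pics/side0.png

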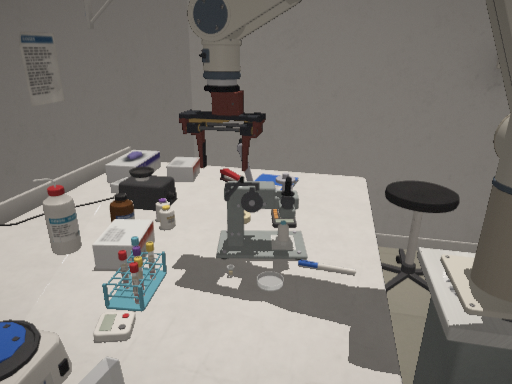

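The scene shows the press near (275,235) with base corners around (222,270), (263,298) and (327,260). The black knob grip is near (235,195) and the lever handle near (330,184). In the side view the press is at (262,215), with the knob grip at (288,187). I'll zoom in on both.

Run:
```python
import cv2,numpy as np
a=cv2.imread("pics/scene0.png")[160:310,210:360];b=cv2.imread("pics/side0.png")[150:270,200:330]
a=cv2.resize(a,None,fx=4,fy=4,interpolation=cv2.INTER_CUBIC);b=cv2.resize(b,None,fx=5,fy=5,interpolation=cv2.INTER_CUBIC)
g=lambda i:np.clip(255*(i/255.)**.6,0,255)
cv2.imwrite("pics/c1.png",g(a));cv2.imwrite("pics/c2.png",g(b))
```

```text
[ WARN:0@0.029] global loadsave.cpp:1063 imwrite_ Unsupported depth image for selected encoder is fallbacked to CV_8U.
```

View pics/c1.png

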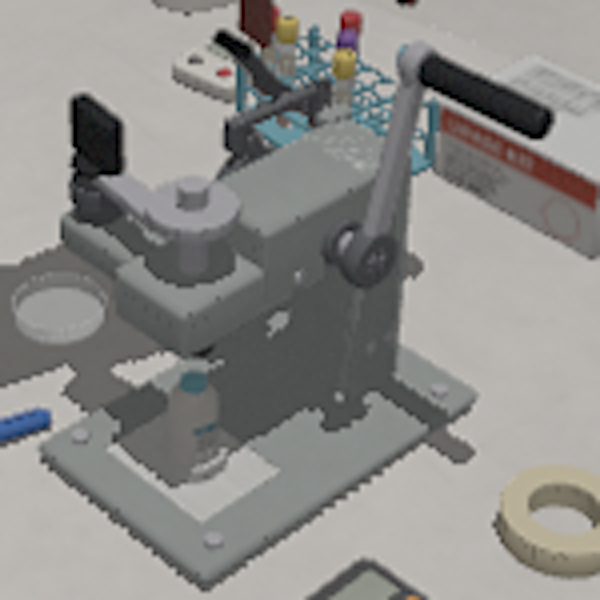

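View pics/c2.png

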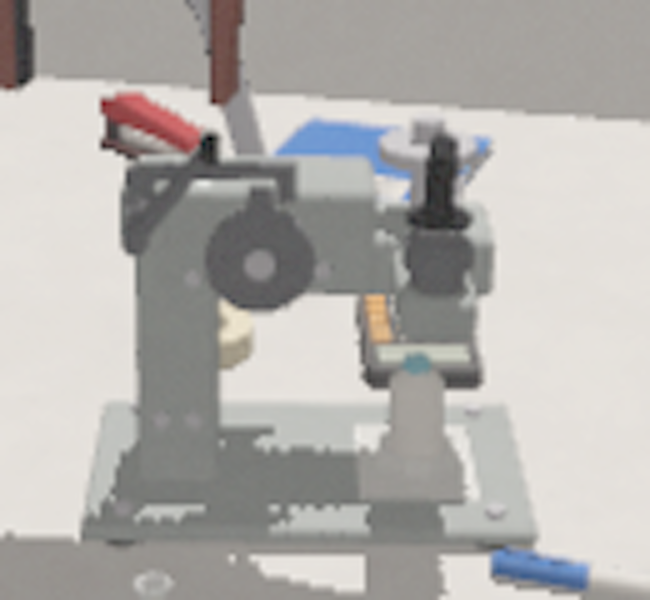

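The crops show:

| Point | Scene px | Side px |
|---|---|---|
| Knob bar middle | (234,194) | (288,186) |
| Catch lip | (269,170) | (242,178) |
| Rod top | (257.5,207) | (286,176) |
| Handle inner end | (316,177) | not seen |
| Handle outer end | (346,191) | not seen |

I'll fit the press x, y and yaw to these points.

```bash
cat > h.py <<'E'
from workcell import *
import numpy as np, cv2
from scipy.optimize import least_squares
from scipy.spatial.transform import Rotation as R
def proj(c,p):
    q=np.linalg.inv(c["T"])@np.r_[p,1]; return np.array([c["fx"]*q[0]/q[2]+c["cx"],c["fy"]*q[1]/q[2]+c["cy"]])
def P(pose,p):
    x,y,a=pose;c,s=np.cos(a),np.sin(a);return np.array([x+c*p[0]-s*p[1],y+s*p[0]+c*p[1],p[2]])
def tool(d,o=None):  # world shift -> tool axes, units
    o=o or get_obs(); return R.from_rotvec(o["orientation"]).inv().apply(d)/300
E
python3 - <<'E'
from h import *
S,D=get_image("scene"),get_image("side")
kb=(-50,75,193);lip=(85-56*np.sin(.698),78,166+56*np.cos(.698));rod=(-50,0,198)
hx,hz=30+110*np.sin(.262),140+110*np.cos(.262)
obs=[(S,kb,(234.2,193.8)),(D,kb,(288,186)),(S,lip,(268.7,170.5)),(D,lip,(242,178)),(S,rod,(257.5,206.5)),(D,rod,(286,175.5)),
(S,(hx,-55,hz),(316.3,177)),(S,(hx,-130,hz),(346,190.5))]
f=lambda v:np.concatenate([proj(c,P(v,p))-u for c,p,u in obs])
r=least_squares(f,[550,-100,0],loss="soft_l1");print(r.x);print(f(r.x).reshape(-1,2).round(1))
for c in [(-110,70,0),(-110,-70,0),(110,-70,0)]:print(proj(S,P(r.x,c)))
for n,p in dict(kb=(-50,75,196),lip=lip,hinge=(85,78,166),h=(hx,-92.5,hz),lh=(30,-92.5,140)).items():print(n,P(r.x,p).round(1))
E
```

```text
[ 5.43182153e+02 -6.24041788e+01  2.02954591e-01]
[[ 0.1 -0.8]
 [-0.4 -0.5]
 [-1.1  0.4]
 [ 0.6  0.5]
 [ 0.5 -0.9]
 [-0.5 -2.3]
 [ 0.   0.1]
 [-0.3  1.2]]
[217.2566171  275.69739385]
[258.66820037 310.22332371]
[328.37705281 263.44483317]
kb [479.1   1.  196. ]
lip [575.5  23.9 208.9]
hinge [610.7  31.1 166. ]
h [ 619.1 -141.2  246.2]
lh [ 591.2 -147.   140. ]
```

Request:
{"name": "step_arm", "arguments": {
  "deltas": [
    [[0, 0, -0.13], [0, 0, 0], 1],
    [[0, 0, -0.26], [0, 0, 0], 1],
    [[0.003, -0.13, -0.26], [0, 0, -0.04], 1],
    [[0.003, -0.26, -0.26], [0, 0, -0.087], 1],
    [[0.003, -0.39, -0.26], [0, 0, -0.087], 1],
    [[0.003, -0.486, -0.26], [0, 0, -0.087], 1],
    [[0.003, -0.486, -0.2], [0, 0, -0.087], 0.4],
    [[0.003, -0.486, -0.13], [0, 0, -0.087], 0.4],
    [[0.003, -0.486, -0.13], [0, 0, -0.087], 0.4],
    [[0.003, -0.486, -0.13], [0, 0, -0.087], 0.4]
  ]
}}

```text
t: 1.03
ee_pos: [478.5, 0.9, 240.4]
orientation: [-2.071, -2.36, 0.002]
ft_force: [0.4, -0.2, 0.7]
width: 64.8
grasp_force: 0.0
```

Run:
```python
from h import *
r=get_image("wrist");p=r["pixels"];cv2.imwrite("pics/w1.png",np.clip(255*(p[:,:,::-1]/255.)**.6,0,255).astype(np.uint8))
o=get_obs();print(o["t"],o["ee_pos"],r["fx"],r["cx"],r["cy"])
for q in [(-50,75,209),(-50,75,176),(-50,0,198)]:
    c=np.linalg.inv(r["T"])@np.r_[P((543.2,-62.4,.203),q),1];th=np.arctan2(np.hypot(*c[:2]),c[2]);print(q,np.array([r["cx"],r["cy"]])+r["fx"]*th*c[:2]/np.hypot(*c[:2]))
```

```text
1.0833 [479.43748438   0.92884973 241.15103378] 297.3186396354542 251.0993501179778 195.6560629707994
(-50, 75, 209) [252.36420465 213.9338479 ]
(-50, 75, 176) [252.29115548 201.52714653]
(-50, 0, 198) [258.33110301 288.93085017]
```

View pics/w1.png

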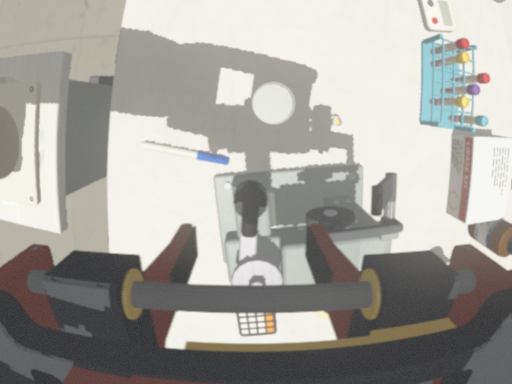

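The wrist view shows the bar at about (250,215) against a predicted (252,214), and the rod top at (258,285) against (258,289). The pose is good and the bar sits between the fingers. Now I'll descend and grip.

Request:
{"name": "step_arm", "arguments": {
  "deltas": [
    [[0, 0, 0.1], [0, 0, 0], 0],
    [[0, 0, 0.2], [0, 0, 0], 0],
    [[0, 0, 0.2], [0, 0, 0], 0],
    [[0, 0, 0.2], [0, 0, 0], -1],
    [[0, 0, 0.2], [0, 0, 0], -1],
    [[0, 0, 0.2], [0, 0, 0], -1],
    [[0, 0, 0.2], [0, 0, 0], -1],
    [[0, 0, 0.2], [0, 0, 0], -1],
    [[0, 0, 0.2], [0, 0, 0], -1]
  ]
}}

```text
t: 1.83
ee_pos: [477.6, 0.7, 181.7]
orientation: [-2.07, -2.36, 0.004]
ft_force: [-8.0, -2.1, 8.9]
width: 12.5
grasp_force: 29.9
```

Request:
{"name": "step_arm", "arguments": {
  "deltas": [
    [[0, 0, 0], [0, 0, 0.08], -1],
    [[0, 0, 0], [0, 0, 0.16], -1],
    [[0, 0, 0], [0, 0, 0.24], -1],
    [[0, 0, 0], [0, 0, 0.32], -1],
    [[0, 0, 0], [0, 0, 0.4], -1],
    [[0, 0, 0], [0, 0, 0.48], -1],
    [[0, 0, 0], [0, 0, 0.56], -1],
    [[0, 0, 0], [0, 0, 0.64], -1],
    [[0, 0, 0], [0, 0, 0.72], -1],
    [[0, 0, 0], [0, 0, 0.8], -1],
    [[0, 0, 0], [0, 0, 0.88], -1],
    [[0, 0, 0], [0, 0, 0.94], -1],
    [[0, 0, 0], [0, 0, 0.94], -1]
  ]
}}

```text
t: 2.92
ee_pos: [479.0, -0.2, 181.7]
orientation: [3.107, 0.449, -0.0]
ft_force: [-2.3, -6.2, 4.1]
width: 12.9
grasp_force: 29.9
```

Run:
```python
from h import *
o=get_obs();print(o["moment"],o["ft_force"],R.from_rotvec(o["orientation"]).as_matrix()[:,0], o["qpos"])
```

```text
[-1.16283846  0.63392551 -0.09480231] [-2.34893889 -6.22101803  4.10652001] [ 9.59091858e-01  2.83094601e-01 -5.05072274e-04] [-0.02383121  0.23650429  1.96212886 -0.0026944   0.94279127  1.26152823]
```

Request:
{"name": "step_arm", "arguments": {
  "deltas": [
    [[0, 0, 0], [0, 0, 0.05], -1],
    [[0, 0, 0], [0, 0, 0.09], -1],
    [[0, 0, 0], [0, 0, 0.1], -1],
    [[0, 0, 0], [0, 0, 0.1], -1]
  ]
}}

```text
t: 3.25
ee_pos: [479.3, -0.3, 181.8]
orientation: [3.131, 0.223, 0.001]
ft_force: [-3.3, -6.7, 3.2]
width: 12.6
grasp_force: 31.0
```

Run:
```python
from h import *
o=get_obs();x=R.from_rotvec(o["orientation"]).as_matrix()[:,0];print(o["moment"],np.arctan2(x[1],x[0]))
```

```text
[-1.05922915  0.4797912   0.59662459] 0.14233777717736323
```

The moment reached 0.6 Nm at the expected angle, so the knob is at its stop. I'll release, lift and move in front of the catch tab.

Request:
{"name": "step_arm", "arguments": {
  "deltas": [
    [[0, 0, 0], [0, 0, 0], -0.2],
    [[0, 0, 0], [0, 0, 0], -0.2],
    [[0, 0, 0], [0, 0, 0], -0.2],
    [[0, 0, -0.1], [0, 0, 0], -0.2],
    [[0, 0, -0.2], [0, 0, 0], -0.2],
    [[0, 0, -0.2], [0, 0, 0], -1],
    [[0.1, -0.01, -0.2], [0, 0, -0.04], -1],
    [[0.206, -0.022, -0.2], [0, 0, -0.04], -1],
    [[0.206, -0.022, -0.2], [0, 0, -0.04], -1],
    [[0.206, -0.022, -0.2], [0, 0, -0.04], -1]
  ]
}}

```text
t: 4.08
ee_pos: [540.1, 16.6, 240.2]
orientation: [-3.125, -0.316, 0.001]
ft_force: [-0.7, 0.1, -0.2]
width: 4.9
grasp_force: 0.0
```

Run:
```python
from h import *
o=get_obs();x=R.from_rotvec(o["orientation"]).as_matrix()[:,0];print(o["ee_pos"],o["width"],o["ft_force"],np.arctan2(x[1],x[0]))
r=get_image("wrist");p=r["pixels"];a=np.clip(255*(p[:,:,::-1]/255.)**.6,0,255).astype(np.uint8)
b=get_image("side")["pixels"][130:270,190:340,::-1];b=np.clip(255*(b/255.)**.6,0,255).astype(np.uint8)
b=cv2.resize(b,(411,384));a=cv2.resize(a[:,60:449],(389,384));cv2.imwrite("pics/w2.png",np.hstack([a,b]))
```

```text
[540.06623628  16.62419729 240.18083648] 4.899545151162218 [-0.66556578  0.07962047 -0.16207652] 0.20183973341079012
```

View pics/w2.png

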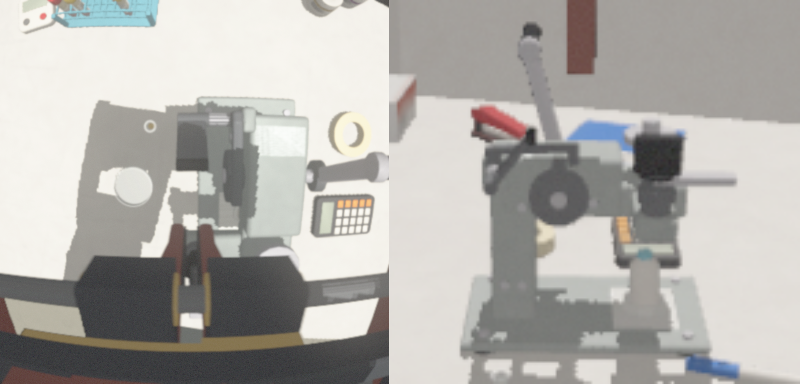

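The knob's finger now points to the front and the closed fingers are lined up with the catch tab at (190,140). I'll lower and push it back.

Request:
{"name": "step_arm", "arguments": {
  "deltas": [
    [[0, 0, 0.1], [0, 0, 0], -1],
    [[0, 0, 0.165], [0, 0, 0], -1],
    [[0.04, 0, 0.165], [0, 0, 0], -1],
    [[0.08, 0, 0.165], [0, 0, 0], -1],
    [[0.12, 0, 0.165], [0, 0, 0], -1],
    [[0.16, 0, 0.165], [0, 0, 0], -1],
    [[0.2, 0, 0.165], [0, 0, 0], -1],
    [[0.23, 0, 0.165], [0, 0, 0], -1],
    [[0.25, 0, 0.165], [0, 0, 0], -1],
    [[0.27, 0, 0.165], [0, 0, 0], -1],
    [[0.28, 0, 0.165], [0, 0, 0], -1],
    [[0.28, 0, 0.165], [0, 0, 0], -1]
  ]
}}

```text
t: 5.18
ee_pos: [621.4, 32.9, 190.4]
orientation: [-3.126, -0.315, 0.002]
ft_force: [0.2, 0.9, -0.4]
width: 0.6
grasp_force: 0.1
```

Request:
{"name": "step_arm", "arguments": {
  "deltas": [
    [[0.015, 0, 0], [0, 0, 0], -1],
    [[0.03, 0, 0], [0, 0, 0], -1],
    [[0.03, 0, 0], [0, 0, 0], -1]
  ]
}}

```text
t: 5.43
ee_pos: [631.6, 34.8, 191.3]
orientation: [3.126, 0.316, 0.002]
ft_force: [0.4, 0.2, 0.7]
width: 0.3
grasp_force: 0.0
```

Run:
```python
from h import *
o=get_obs();print(o["ee_pos"],o["ft_force"])
g=lambda n:np.clip(255*(get_image(n)["pixels"][:,:,::-1]/255.)**.6,0,255).astype(np.uint8)
a=g("wrist")[60:340,60:449];b=g("side")[130:270,190:340];c=g("scene")[140:290,210:360]
cv2.imwrite("pics/w3.png",np.hstack([cv2.resize(i,(266,280),interpolation=cv2.INTER_CUBIC) for i in(a,b,c)]))
```

```text
[631.59994795  34.84787557 191.32576351] [0.39207335 0.22809245 0.72362694]
```

View pics/w3.png

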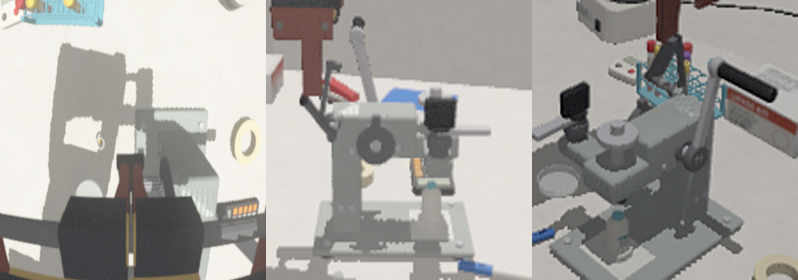

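The catch tab now leans to the rear at about 43–45° and the hook is up. I'll push on until I feel the stop, to be sure.

Request:
{"name": "step_arm", "arguments": {
  "deltas": [
    [[0.015, 0, 0], [0, 0, 0], -1],
    [[0.03, 0, 0], [0, 0, 0], -1],
    [[0.03, 0, 0], [0, 0, 0], -1]
  ]
}}

```text
t: 5.83
ee_pos: [640.4, 36.7, 191.5]
orientation: [3.126, 0.316, 0.002]
ft_force: [-0.1, -0.7, 0.7]
width: 0.4
grasp_force: 0.0
```

Run:
```python
from h import *
g=lambda n:np.clip(255*(get_image(n)["pixels"][:,:,::-1]/255.)**.6,0,255).astype(np.uint8)
b=g("side")[130:210,190:290];c=g("scene")[120:200,230:330]
cv2.imwrite("pics/w4.png",np.hstack([cv2.resize(i,(400,320),interpolation=cv2.INTER_CUBIC) for i in(b,c)]))
D,S=get_image("side"),get_image("scene");p0=(543.2,-62.4,.203)
for a in(-.698,.4,.6,.8):
  q=P(p0,(85+56*np.sin(a),78,166+56*np.cos(a)));print(a,(proj(D,q)-[190,130])*4,(proj(S,q)-[230,120])*4+[400,0])
q=P(p0,(85,78,166));print((proj(D,q)-[190,130])*4,(proj(S,q)-[230,120])*4+[400,0]);q=get_obs()["ee_pos"];print((proj(D,q)-[190,130])*4,(proj(S,q)-[230,120])*4+[400,0])
```

```text
-0.698 [210.5525511  193.80518619] [550.54744481 203.68461957]
0.4 [104.35174965 177.10200843] [624.42698654 158.07520952]
0.6 [ 86.61625624 186.22250937] [636.101116   161.10028138]
0.8 [ 71.37844306 198.53447638] [645.94000243 167.54516394]
[145.87622224 266.20441723] [594.71546184 248.333132  ]
[ 92.23702864 222.28926193] [632.30005493 194.51248487]
```

View pics/w4.png

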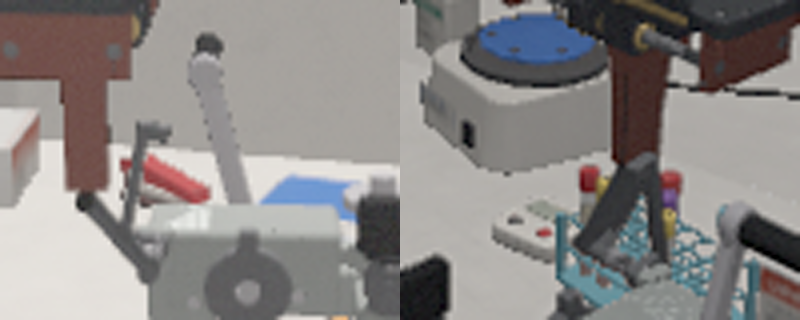

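In the side view the finger end is at (88,190), just above the lip at (83,200). The finger slid over the lip near the end, so I'll back off, go lower and push again.

Request:
{"name": "step_arm", "arguments": {
  "deltas": [
    [[0, 0, -0.03], [0, 0, 0], -1],
    [[-0.1, 0, -0.03], [0, 0, 0], -1],
    [[-0.16, 0, -0.03], [0, 0, 0], -1],
    [[-0.16, 0, 0.045], [0, 0, 0], -1],
    [[-0.16, 0, 0.045], [0, 0, 0], -1],
    [[-0.13, 0, 0.045], [0, 0, 0], -1],
    [[-0.11, 0, 0.045], [0, 0, 0], -1],
    [[-0.095, 0, 0.045], [0, 0, 0], -1],
    [[-0.08, 0, 0.045], [0, 0, 0], -1],
    [[-0.065, 0, 0.045], [0, 0, 0], -1],
    [[-0.065, 0, 0.045], [0, 0, 0], -1]
  ]
}}

```text
t: 6.95
ee_pos: [621.4, 32.9, 177.9]
orientation: [3.126, 0.316, 0.001]
ft_force: [0.4, 1.2, 1.2]
width: 0.6
grasp_force: 0.0
```

Request:
{"name": "step_arm", "arguments": {
  "deltas": [
    [[0.01, 0, 0], [0, 0, 0], -1],
    [[0.02, 0, 0], [0, 0, 0], -1],
    [[0.02, 0, 0], [0, 0, 0], -1]
  ]
}}

```text
t: 7.2
ee_pos: [626.5, 33.9, 177.7]
orientation: [-3.126, -0.316, -0.0]
ft_force: [-0.3, -0.1, 0.4]
width: 0.4
grasp_force: 0.2
```

Request:
{"name": "step_arm", "arguments": {
  "deltas": [
    [[0.01, 0, 0], [0, 0, 0], -1],
    [[0.015, 0, 0], [0, 0, 0], -1],
    [[0.015, 0, 0], [0, 0, 0], -1]
  ]
}}

```text
t: 7.45
ee_pos: [627.7, 34.2, 177.1]
orientation: [3.125, 0.316, -0.011]
ft_force: [-9.8, -3.6, 5.4]
width: 0.5
grasp_force: 5.1
```

A 10 N reaction shows the catch is at its stop. Next I'll retreat, rise, and turn and shift to above the handle.

Request:
{"name": "step_arm", "arguments": {
  "deltas": [
    [[-0.07, 0, 0], [0, 0, 0], -1],
    [[-0.1, 0, -0.1], [0, 0, 0], -1],
    [[-0.1, 0, -0.23], [0, 0, 0], -1],
    [[-0.1, 0, -0.36], [0, 0, 0], 0.6],
    [[-0.1, 0, -0.41], [0, 0, -0.08], 0.6],
    [[-0.1, 0.06, -0.41], [0, 0, -0.16], 0.6],
    [[-0.1, 0.12, -0.41], [0, 0, -0.24], 0.6],
    [[-0.11, 0.18, -0.41], [0, 0, -0.32], 0.6],
    [[-0.12, 0.24, -0.41], [0, 0, -0.4], 0.6],
    [[-0.13, 0.3, -0.41], [0, 0, -0.48], 0.6],
    [[-0.145, 0.36, -0.41], [0, 0, -0.56], 0.6],
    [[-0.145, 0.42, -0.41], [0, 0, -0.64], 0.6],
    [[-0.145, 0.48, -0.41], [0, 0, -0.72], 0.6],
    [[-0.145, 0.54, -0.41], [0, 0, -0.8], 0.6],
    [[-0.145, 0.567, -0.41], [0, 0, -0.88], 0.6],
    [[-0.145, 0.567, -0.41], [0, 0, -0.96], 0.6],
    [[-0.145, 0.567, -0.41], [0, 0, -0.99], 0.6],
    [[-0.145, 0.567, -0.41], [0, 0, -0.99], 0.6]
  ]
}}

```text
t: 8.95
ee_pos: [622.1, -141.0, 300.8]
orientation: [2.088, 2.347, 0.0]
ft_force: [-0.6, -0.2, -0.0]
width: 70.1
grasp_force: 0.0
```

Run:
```python
from h import *
p0=(543.2,-62.4,.203);o=get_obs();print(o["ee_pos"],o["width"]);M=R.from_rotvec(o["orientation"]).as_matrix();print("yaw y",np.arctan2(M[1,1],M[0,1]))
h=P(p0,(58.5,-92.5,246));d=h-o["ee_pos"];print("tool units to handle",tool(d,o))
g=lambda r:np.clip(255*(r["pixels"][:,:,::-1]/255.)**.6,0,255).astype(np.uint8)
D,S=get_image("side"),get_image("scene")
b=g(D)[90:210,190:310];c=g(S)[100:220,260:380]
out=[]
for i,cam,off in((b,D,(190,90)),(c,S,(260,100))):
  i=cv2.resize(i,(400,400),interpolation=cv2.INTER_CUBIC)
  for q,col in((o["ee_pos"],(0,0,255)),(h,(0,255,0))):
    u=(proj(cam,q)-off)*400/120;cv2.circle(i,tuple(int(v) for v in u),4,col,1)
  out.append(i)
cv2.imwrite("pics/w5.png",np.hstack(out))
```

```text
[ 622.09676646 -140.96039444  300.79862029] 70.13743142806561
yaw y 0.11651651678154652
tool units to handle [ 0.00033614 -0.00992125  0.1826587 ]
```

View pics/w5.png

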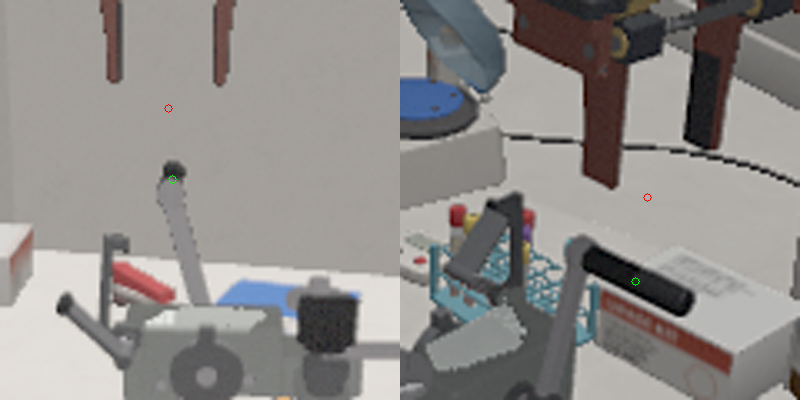

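Side view: the catch tab leans back about 45°, with its lip at (66,305). The visible finger ends sit about 17 mm above the computed TCP, so I'll go deeper on the handle. The handle mark at (173,179) matches the bar.

Request:
{"name": "step_arm", "arguments": {
  "deltas": [
    [[0, -0.01, 0.08], [0, 0, -0.058], 0.6],
    [[0, -0.01, 0.18], [0, 0, -0.058], 0.6],
    [[0, -0.01, 0.286], [0, 0, -0.058], 0.6],
    [[0, -0.01, 0.286], [0, 0, -0.058], 0.6],
    [[0, -0.01, 0.286], [0, 0, -0.058], -1],
    [[0, -0.01, 0.286], [0, 0, -0.058], -1],
    [[0, -0.01, 0.286], [0, 0, -0.058], -1],
    [[0, -0.01, 0.286], [0, 0, -0.058], -1],
    [[0, -0.01, 0.286], [0, 0, -0.058], -1],
    [[0, -0.01, 0.286], [0, 0, -0.058], -1],
    [[0, -0.01, 0.286], [0, 0, -0.058], -1]
  ]
}}

```text
t: 9.97
ee_pos: [619.2, -141.0, 215.6]
orientation: [1.985, 2.434, 0.001]
ft_force: [0.1, 0.0, 0.1]
width: 26.9
grasp_force: 0.0
```

Run:
```python
from h import *
o=get_obs();M=R.from_rotvec(o["orientation"]).as_matrix();print(o["ee_pos"],np.arctan2(M[1,1],M[0,1]))
for a in np.r_[np.arange(.1,1.15,.1),1.15,1.18]:
  t=a-.262;d=np.array([-110*np.sin(t)-110*np.sin(.262),110*np.cos(t)-110*np.cos(.262)]);print(round(a,2),(d[0]/300).round(3),(-d[1]/300).round(3))
```

```text
[ 619.21025866 -141.03993496  215.6116144 ] 0.2024400408290406
0.1 -0.036 -0.008
0.2 -0.072 -0.012
0.3 -0.109 -0.012
0.4 -0.145 -0.009
0.5 -0.181 -0.002
0.6 -0.217 0.008
0.7 -0.25 0.022
0.8 -0.283 0.039
0.9 -0.313 0.06
1.0 -0.342 0.083
1.1 -0.368 0.109
1.15 -0.379 0.123
1.18 -0.386 0.131
```

Request:
{"name": "step_arm", "arguments": {
  "deltas": [
    [[0, 0, 0], [0, 0, 0], -1],
    [[0, 0, 0], [0, 0, 0], -1],
    [[0, 0, 0], [0, 0, 0], -1],
    [[0, 0, 0], [0, 0, 0], -1]
  ]
}}

```text
t: 10.3
ee_pos: [618.7, -141.0, 215.1]
orientation: [-1.985, -2.434, 0.001]
ft_force: [-3.2, -1.3, 2.7]
width: 17.3
grasp_force: 30.0
```

Request:
{"name": "step_arm", "arguments": {
  "deltas": [
    [[0, -0.036, -0.008], [0, 0, 0], -1],
    [[0, -0.072, -0.012], [0, 0, 0], -1],
    [[0, -0.109, -0.012], [0, 0, 0], -1],
    [[0, -0.145, -0.009], [0, 0, 0], -1],
    [[0, -0.181, -0.002], [0, 0, 0], -1],
    [[0, -0.217, 0.008], [0, 0, 0], -1],
    [[0, -0.25, 0.022], [0, 0, 0], -1],
    [[0, -0.267, 0.03], [0, 0, 0], -1],
    [[0, -0.283, 0.039], [0, 0, 0], -1],
    [[0, -0.298, 0.05], [0, 0, 0], -1],
    [[0, -0.313, 0.06], [0, 0, 0], -1],
    [[0, -0.328, 0.071], [0, 0, 0], -1],
    [[0, -0.342, 0.083], [0, 0, 0], -1],
    [[0, -0.356, 0.096], [0, 0, 0], -1],
    [[0, -0.368, 0.109], [0, 0, 0], -1],
    [[0, -0.379, 0.123], [0, 0, 0], -1],
    [[0, -0.379, 0.123], [0, 0, 0], -1]
  ]
}}

```text
t: 11.72
ee_pos: [507.9, -165.0, 178.9]
orientation: [1.984, 2.431, 0.001]
ft_force: [5.7, -2.4, 7.0]
width: 17.5
grasp_force: 30.0
```

Run:
```python
from h import *
p0=(543.2,-62.4,.203);o=get_obs();f=o["ft_force"];c,s=np.cos(.203),np.sin(.203)
print("press force",c*f[0]+s*f[1],-s*f[0]+c*f[1],f[2],"width",o["width"]);e=o["ee_pos"]-[*p0[:2],0];print("press tcp",c*e[0]+s*e[1],-s*e[0]+c*e[1],e[2])
g=lambda r:np.clip(255*(r["pixels"][:,:,::-1]/255.)**.6,0,255).astype(np.uint8)
D,S=get_image("side"),get_image("scene")
cv2.imwrite("pics/w6.png",np.hstack([cv2.resize(i,(400,400),interpolation=cv2.INTER_CUBIC) for i in(g(D)[140:260,210:330],g(S)[170:300,210:340])]))
```

```text
press force 5.098808363100659 -3.4604448082565264 6.952459054008213 width 17.49502836533743
press tcp -55.2562732303017 -93.33146746855134 178.9171866298293
```

View pics/w6.png

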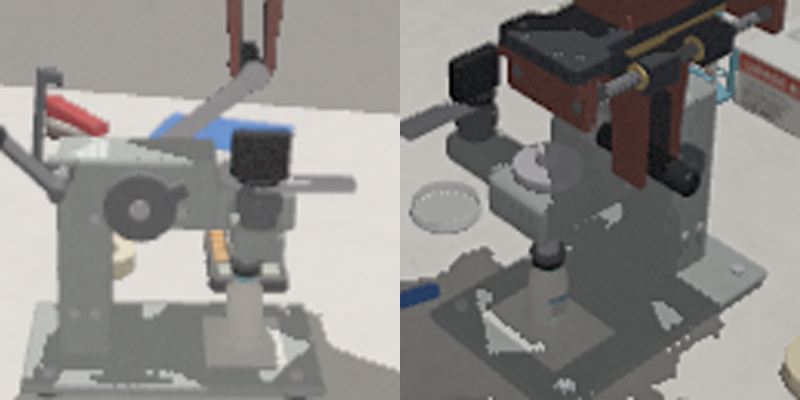

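The foot is on the cap at (548,255) and the force is about 8.6 N tangential, close to the stop. I'll press a little further to make sure of the stop.

Request:
{"name": "step_arm", "arguments": {
  "deltas": [
    [[0, -0.005, 0.006], [0, 0, 0], -1],
    [[0, -0.009, 0.011], [0, 0, 0], -1],
    [[0, -0.009, 0.011], [0, 0, 0], -1],
    [[0, -0.009, 0.011], [0, 0, 0], -1]
  ]
}}

```text
t: 12.15
ee_pos: [507.5, -165.3, 177.8]
orientation: [1.982, 2.429, 0.005]
ft_force: [5.5, 0.4, 15.1]
width: 17.5
grasp_force: 30.0
```

The arm moved about 1 mm of a 4 mm command and the force rose from 7 to 15 N, so the lever is on its stop. I'll hold briefly and hand in.

Request:
{"name": "step_arm", "arguments": {
  "deltas": [
    [[0, 0, 0], [0, 0, 0], -1],
    [[0, 0, 0], [0, 0, 0], -1],
    [[0, 0, 0], [0, 0, 0], -1],
    [[0, 0, 0], [0, 0, 0], -1],
    [[0, 0, 0], [0, 0, 0], -1],
    [[0, 0, 0], [0, 0, 0], -1]
  ]
}}

```text
t: 12.65
ee_pos: [507.5, -165.3, 177.8]
orientation: [1.982, 2.429, 0.005]
ft_force: [5.2, 0.5, 14.6]
width: 17.4
grasp_force: 30.0
```

```bash
python3 -c "
from workcell import *
o=get_obs();print(o['ee_pos'],o['ft_force'],o['width']);print(close_job())"
```

```text
[ 507.45134645 -165.28937874  177.76272403] [ 5.15481333  0.48279197 14.62332595] 17.40629018215217
the job is handed in; nothing more can be done
None
```

I turned the knob to its stop, flipped the catch fully back and pulled the lever down to its stop; the arm still holds it there with the foot on the bottle's cap, and the job is handed in (12.7 s, result not shown).

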